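# Put the stray cap away and work the sticking cover of the cap bin shut

## Robot

A 7-joint arm with a two-finger parallel gripper is mounted at the origin on a cart in front of the work surface, level with it; the furniture and walls round the work are solid. World frame = base frame: x ahead of the robot, y to its left, z up, the work surface at z = 0. Lengths are in m, angles in rad, forces in N, time in s.
With the tool pointing down it reaches from about 0.425 to 0.95 m from the base axis. Payload 4.7 kg.
Tool frame: the origin (TCP) lies between the finger pads; the fingertips stand finger_overhang ahead of it and the grasp point (between the pads) lies 5 mm behind it (finger_overhang is the distance from the TCP to the fingertips, in m); z points along the fingers, y is the direction in which the jaws open and shut (so a half turn about z gives the same grasp; the last joint's range is limited). The gripper opens to 85 mm and grips with 20 to 120 N. Pads are 22 mm wide; open, the fingers measure 114 mm over their backs; the gripper's body (76 mm by 85 mm) begins 54 mm behind the grasp point. The pads swing forward as they close: fully open they stand 13 mm farther back than shut.
Start: joints at [-1.199, 0.469, -0.049, 1.532, 0.024, 1.141, -0.082], TCP at [0.263, 0.622, 0.245] pointing down, gripper open.
Joint ranges: [-2.59, 2.59], [-0.33, 1.99], [-1.39, 1.29], [0.1, 2.45], [-1.04, 4.18], [0.21, 1.99], [-2.66, 2.66]. Speed limits (rad/s): [2.57, 2.57, 3.14, 3.14, 3.14, 3.14, 3.14].

## Interface

Orientations are given as [roll, pitch, yaw] about the fixed x, y, z axes, in that order (R = Rz(yaw) Ry(pitch) Rx(roll)).
In Python, from cell import get_obs, grab_frame, hand_in, finger_overhang gives the robot as it stands. The module is installed in compiled form; this text tells all that it offers.
- The arm moves only by the tool move_arm, never from a script. Its argument "deltas" is text: rows parted by semicolons, each of 4 numbers parted by spaces: the shift along the tool's x, y, z in cm, then the turn about the tool's z in rad. A call has exactly 10 rows; each row shifts and turns the pose as measured when the row begins, along the tool's axes as they then stand; what a row does not reach is not made up. A row lasts 1/10 s, in which the tool goes at most 50 mm and 8.59 degrees, less where a joint would pass 70% of its speed; a pose out of reach is approached as far as the arm can. A call is refused whole if a number of a shift passes 5 or a number of a turn 0.15, either way. A call with a gripper value outside its range is refused whole. "jaw" is the gripper command: -1 is shut, 1 is fully open, values between are in proportion, set as the call begins (left out, the last holds). The fingers move at their own pace and stop on an object; "squeeze" is the grip in N (left out, the last holds). Time passes only in rows, so rows that do not move let the fingers close, or fill a call up. It gives the time, the measured TCP pose, the force and the opening at its end, in the units of the state.
- get_obs(): the state, without advancing time (a new reading comes with each control period).
- grab_frame(name): name is "side" or "top" or "wrist"; returns a dict with "frame" (480x640x3 uint8, red, green, blue), "depth" (480x640 float32, m along the optical axis (not along the pixel's ray), 0 where there is no reading), "fov_y" (degrees; the focal length in pixels is half the picture's height over the tangent of half this angle, whatever the lens; pixels are square), "cx", "cy" (the principal point, pixels), "R" (3x3) and "t" (3): a world point X has camera coordinates R X + t. Camera axes: x right, y down, z forward; pixel columns grow to the right and rows downward; lengths in m; the calibration is good to about 2 mm. A picture is of the moment at which its call begins.
- hand_in(): hands the job in, once; it reports no verdict.
The state is a dict: "time_s": time; "joints": joint angles; "dq": joint speeds; "effort": joint torques, N m; "tool_pos": TCP position; "eef_rot": TCP orientation; "contact_force": force on the tool from outside, world axes, zero at the start; "ft_torque": the same for the moment, N m; "opening": opening from 0.0 (shut) to 1.0 (fully open).
Only numpy, scipy, OpenCV 4.12 (cv2) and the standard library are available. Lean on these libraries where they do the work, as an engineer would, in place of code of your own. Each camera call takes 0.05 s, during which the arm holds its last target. There are 200 camera calls.

## Task

Put the loose screw cap that lies by itself on the table into the open front of the cap bin, then slide the bin's white cover fully shut toward you until both its front corners rest firmly on the rubber-tipped stop screws. The tracks are gummed and a little loose, so the cover racks and binds if one end gets ahead: work it along by pushing its two finger rests in turn, a little at each end. Do not force it (never more than about 20 newtons, 2 kg, on the cover), and do not disturb the bottles and the tape roll standing by.

Things in the scene. Friction and masses are not known exactly. Their poses are not given: they have to be found in the camera images.
- loose_cap: the black ribbed screw cap lying by itself flat on the table to the left of the bin (all other caps stay where they are): 33 mm across, 19 mm high. Origin at the centre of its underside, z up.
- cap_bin: stainless cap bin, fixed, 210 mm deep (its x), 270 mm wide (its y), 87 mm high. Origin at the centre of its underside; x from its front to its back, roughly away from the robot, y to its left, z up. Front half: open well. Back half: fixed deck (top z = 70 mm) on which the cover is parked. Channels along both sides (|y| 118 to 135 mm, top z = 87 mm) and a front stop flange (x = -105 mm) hold the cover.
- well (a point): centre of the well's mouth, 70 mm over the table, 45 mm before the bin's origin. The mouth is 81 mm along the bin's x (from -81 to 0 mm; the cover may overhang its back 5 to 25 mm) and 230 mm along its y; the floor lies 61 mm below, with caps on it up to 42 mm below this point. Axes as the bin's.
- bin_cover: flat white plastic cover, 105 mm (x) by 244 mm (y), 6 mm thick, captive in the bin's side channels; axes as the bin's when square. Origin at the centre of its underside, 74 mm over the table (top face 80 mm). It slides along the bin's x: at the start 68 to 96 mm from shut and perhaps askew; shut, its origin is at bin x = -32 to -49 mm, as the stop screws are set. It stays where it is left.
- left_rest (a point): centre of the pushing face of the left finger rest, a half-dome on the cover's top 95 mm left of its middle. The flat upright face, 50 mm wide, 20 mm high, at the cover's middle (x = 0), looks to the back (+x); the round side slopes down to the front over 34 mm. The point is 10 mm over the cover's top face. To shut, push the flat face to the front (bin -x).
- right_rest (a point): the same, 95 mm right of the middle. The cover has 2 mm play to each side: one rest can lead the other by about 11 mm, then it jams: more push there moves nothing, a push at the other rest frees it. While free, one end moves at 3 to 8 N and the other stays nearly still (the sides drag unequally).
- left_corner (a point): point on the cover's front edge 100 mm left of its middle, half way up the edge; it lands on the left stop screw
- right_corner (a point): the same 100 mm right of the middle; it lands on the right stop screw
- front_stop: upright flange along the bin's front, 258 mm wide; origin at its middle (bin x = -103.5 mm, z = 77 mm); axes as the bin's. It carries two rubber-tipped stop screws, at y = +100 and -100 mm, 11 mm across. Both are screwed in alike, but how far is not measured: the tips stand anywhere 2 to 19 mm behind the origin (bin +x). Rubber: 1 to 2.5 mm give at 10 N.
- bottle_a: bystander: full glass bottle 77 mm across, 222 mm high, standing behind the bin to the right; origin at the centre of its underside. Leave alone.
- bottle_b: bystander: a like bottle farther right. Leave alone.
- tape_roll: bystander: roll of tape, 98 mm across, 25 mm high, lying flat to the right of the bin; origin at the centre of its underside. Leave alone.
Not all that is in view belongs to the job. Leave any green or yellow look-alike of the loose_cap alone.

How it is judged:
By the outcome, as a careful person would: the job done as asked, in the order asked, and still so for the second after the job is handed in, with the robot touching nothing.
It also fails if it takes over 70 s, if anything falls off the work surface, if the arm or the gripper's body presses on something with over 40 N, if the wrist force passes 120 N, or if a joint passes its speed limit or range.

## Working session

There is one attempt and no reset: what is moved stays moved. The work goes in short steps, Python scripts to look and compute and a tool call to move; the robot and the scene stay as the last step left them, time stands still between calls to the robot, and variables do not carry over. Pictures are saved under pics/ and viewed, about 8 in all and at most 12, crops included, and the job is handed in when it is done.

Besides the shell and the picture viewer there is one more tool, called after "Emit:" by a JSON object that holds its "api" and its "payload", one argument or row to a line. move_arm: Moves the arm, as the interface text tells. Its arguments: {"type":"object","properties":{"deltas":{"type":"string"},"jaw":{"type":"number"},"squeeze":{"type":"number"}},"required":["deltas"]}

```bash
mkdir -p pics; cat > h.py <<'E'
import numpy as np, cv2
from cell import *
def save(n,name):
    f=grab_frame(n); cv2.imwrite(f'pics/{name}.png',f['frame'][:,:,::-1]); np.savez(f'pics/{name}.npz',**f); return f
def load(name): return dict(np.load(f'pics/{name}.npz'))
def fl(f): return f['frame'].shape[0]/2/np.tan(np.radians(float(f['fov_y']))/2)
def world(f,u,v,z=None,d=None):
    F=fl(f); r=np.array([(u-f['cx'])/F,(v-f['cy'])/F,1.])
    R,t=f['R'],f['t']; c=-R.T@t; w=R.T@r
    if z is not None: return c+w*(z-c[2])/w[2]
    if d is None: d=f['depth'][int(round(v)),int(round(u))]
    return c+w*d
def proj(f,X):
    p=f['R']@np.array(X)+f['t']; return fl(f)*p[:2]/p[2]+[f['cx'],f['cy']]
E
python3 - <<'E'
from h import *
save('top','top0'); save('side','side0')
a=cv2.imread('pics/top0.png');b=cv2.imread('pics/side0.png')
o=get_obs(); print(o, finger_overhang if not callable(finger_overhang) else finger_overhang())
E
```

```text
{'time_s': 0.1, 'joints': array([-1.1988838 ,  0.46934653, -0.04858541,  1.53357449,  0.02410883,
        1.14096699, -0.08231417]), 'dq': array([-7.85095216e-04, -5.39153534e-04,  3.83217923e-04, -2.09526879e-03,
        2.91511490e-04,  4.00469927e-05, -7.03259960e-04]), 'effort': array([ 8.78451283e-04, -5.11511850e+01, -4.68618830e-02, -2.38392234e+01,
        1.07830451e-02,  4.36024988e-03, -5.44973432e-06]), 'tool_pos': array([0.26316418, 0.62105347, 0.24437589]), 'eef_rot': array([-3.13988457e+00,  7.04527755e-05,  2.74079021e+00]), 'contact_force': array([ 0.6567711 , -0.18594841,  0.74517117]), 'ft_torque': array([-0.0267334 , -0.03640402,  0.02296983]), 'opening': 1.0006948725058882} 0.014
```

View pics/top0.png

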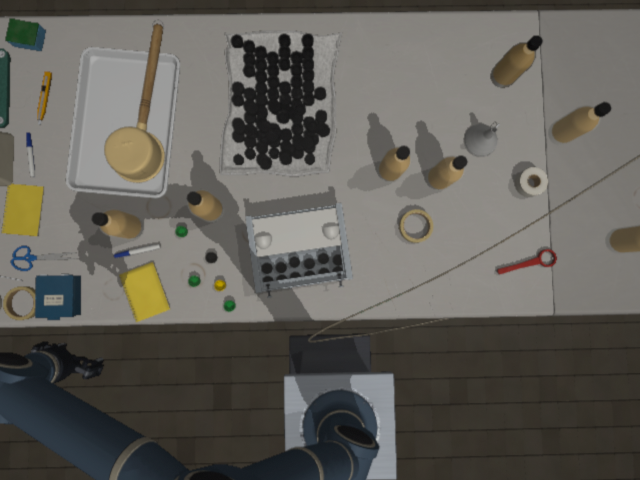

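View pics/side0.png

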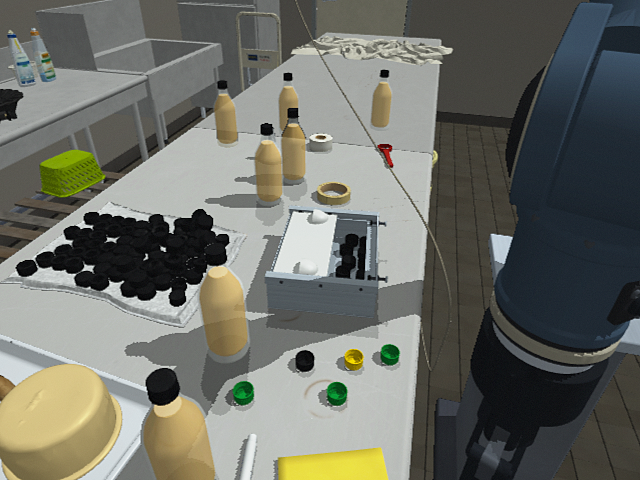

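```bash
python3 - <<'E'
from h import *
a=cv2.imread('pics/top0.png')[195:315,170:370]; b=cv2.imread('pics/side0.png')[200:380,230:400]
cv2.imwrite('pics/c1.png',cv2.resize(a,None,fx=4,fy=4,interpolation=cv2.INTER_CUBIC))
cv2.imwrite('pics/c2.png',cv2.resize(b,None,fx=3.3,fy=3.3,interpolation=cv2.INTER_CUBIC))
f=load('top0')
print(world(f,211,257,z=.019),world(f,211,257), world(load('side0'),305,357,z=.015),fl(f),-f['R'].T@f['t'],f['R'])
E
```

```text
[0.49639914 0.3613423  0.019     ] [ 4.97147914e-01  3.65456040e-01 -3.98272314e-04] [0.49389435 0.36246994 0.015     ] 469.489978771399 [0.44378754 0.07229773 1.38198452] [[-0.01912583 -0.99972048  0.01389804]
 [-0.99774102  0.01818895 -0.06466846]
 [ 0.0643976  -0.01510348 -0.99781002]]
```

View pics/c1.png

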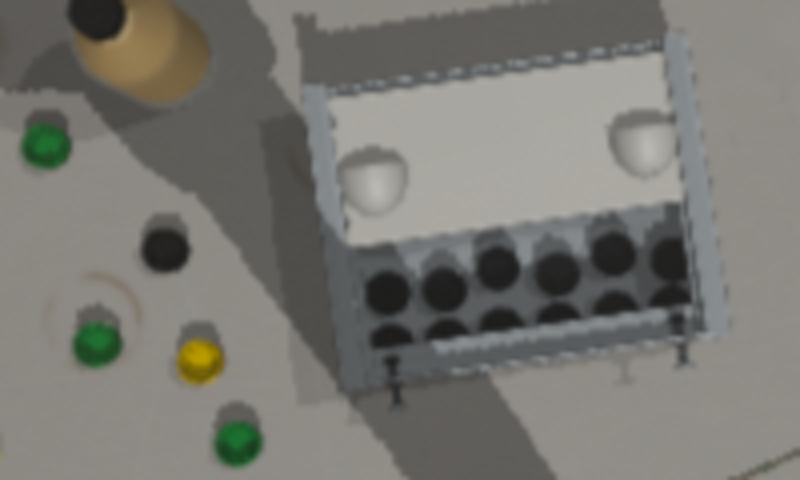

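View pics/c2.png

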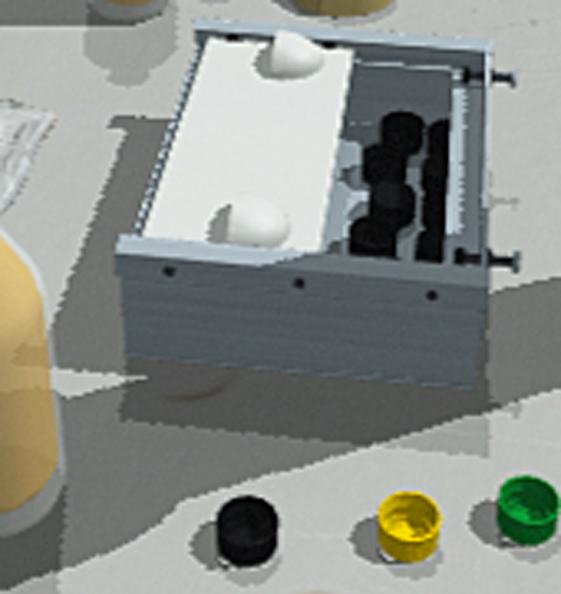

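```bash
python3 - <<'E'
from h import *
def cloud(f):
    F=fl(f); d=f['depth']; v,u=np.mgrid[:480,:640]
    P=np.stack([(u-f['cx'])/F*d,(v-f['cy'])/F*d,d],-1)
    return (P-f['t'])@f['R']
for u,v in[(303,88),(690,40),(728,330),(342,392)]: print('corner',world(load('top0'),170+u/4,195+v/4,z=.087))
for n in['top0','side0']:
    f=load(n);W=cloud(f); m=(f['depth']>0)&(W[...,0]>.35)&(W[...,0]<.75)&(W[...,1]>-.12)&(W[...,1]<.28)
    P=W[m]
    for lo,hi in[(.082,.092),(.072,.0815),(.06,.110)]:
        Q=P[(P[:,2]>lo)&(P[:,2]<hi)]
        r=cv2.minAreaRect((Q[:,:2]*1000).astype(np.float32)); print(n,lo,len(Q),r)
    fr=f['frame'].astype(int); w=m&(fr.min(-1)>130)&(W[...,2]>.05)&(W[...,2]<.083)
    Q=W[w]; r=cv2.minAreaRect((Q[:,:2]*1000).astype(np.float32)); print('white',len(Q),np.median(Q[:,2]),r)
    t=P[P[:,2]>.09]; print('tall',len(t),)
    k=t[t[:,2]<.104]
    for s in(0,1):
        c=k[(k[:,1]>.08)==s]; print(len(c),c.mean(0) if len(c) else'',c.max(0) if len(c) else'')
E
```

```text
corner [0.60274464 0.25053791 0.087     ]
corner [ 0.63161825 -0.01823569  0.087     ]
corner [ 0.43008615 -0.03988216  0.087     ]
corner [0.39283286 0.22581282 0.087     ]
top0 0.082 1737 ((479.6819152832031, 68.7061767578125), (297.1360778808594, 335.5895080566406), 7.1431121826171875)
top0 0.072 2435 ((507.42718505859375, 104.86279296875), (228.93746948242188, 272.60186767578125), 7.233666896820068)
top0 0.06 5303 ((479.9332580566406, 66.70068359375), (297.1360778808594, 341.76727294921875), 7.1431121826171875)
white 2423 0.07957621394306598 ((517.7393798828125, 104.82925415039062), (207.75833129882812, 266.40057373046875), 7.047483921051025)
tall 398
200 [ 0.53172123 -0.00382279  0.09434263] [0.63679809 0.0787396  0.10346336]
195 [0.52309871 0.21222813 0.09419734] [0.60477022 0.24945249 0.1029697 ]
side0 0.082 1505 ((478.9857177734375, 70.33963012695312), (293.3017272949219, 344.8891906738281), 7.033219337463379)
side0 0.072 3403 ((505.5494384765625, 111.35700225830078), (229.83538818359375, 268.243408203125), 6.885754585266113)
side0 0.06 6421 ((478.9857177734375, 70.33963012695312), (293.3017272949219, 344.8891906738281), 7.033219337463379)
white 2947 0.07865819363690664 ((506.4130859375, 103.27641296386719), (227.7128143310547, 269.17803955078125), 7.419989585876465)
tall 257
102 [0.54398032 0.01570547 0.09434566] [0.57023839 0.04164877 0.09977591]
155 [0.53400961 0.21211531 0.09474472] [0.5477822  0.2281752  0.10024803]
```

```bash
cat >> h.py <<'E'
def plan(target,yaw=None,n=10):
    """print n rows (tool axes, cm) to go to world target/yaw"""
    o=get_obs(); p=o['tool_pos']; y=o['eef_rot'][2]; d=np.array(target)-p
    dy=0 if yaw is None else (yaw-y+np.pi)%(2*np.pi)-np.pi
    print('at',p.round(4),'yaw',round(y,4),'d',d.round(4),'turn',round(-dy,3),'open',round(o['opening'],3),'F',o['contact_force'].round(1))
    rows=[]
    for i in range(n):
        a=y+dy*i/n; c,s=np.cos(a),np.sin(a)
        rows.append('%.2f %.2f %.2f %.3f'%(100*(c*d[0]+s*d[1])/n,100*(s*d[0]-c*d[1])/n,-100*d[2]/n,-dy/n))
    print('; '.join(rows))
E
python3 -c "
from h import *
plan([.495,.362,.2],np.pi+.123)"
```

```text
at [0.2632 0.6211 0.2444] yaw 2.7408 d [ 0.2318 -0.2591 -0.0444] turn -0.524 open 1.001 F [ 0.7 -0.2  0.7]
-3.15 -1.48 0.44 -0.052; -3.06 -1.64 0.44 -0.052; -2.97 -1.80 0.44 -0.052; -2.87 -1.95 0.44 -0.052; -2.77 -2.10 0.44 -0.052; -2.65 -2.24 0.44 -0.052; -2.53 -2.38 0.44 -0.052; -2.41 -2.51 0.44 -0.052; -2.27 -2.63 0.44 -0.052; -2.13 -2.75 0.44 -0.052
```

Emit:
{"api": "move_arm", "payload": {
  "deltas": "-3.2 -1.5 0.4 -0.052; -3.1 -1.6 0.4 -0.052; -3.0 -1.8 0.4 -0.052; -2.9 -2.0 0.4 -0.052; -2.8 -2.1 0.4 -0.052; -2.6 -2.2 0.4 -0.052; -2.5 -2.4 0.4 -0.052; -2.4 -2.5 0.4 -0.052; -2.3 -2.6 0.4 -0.052; -2.1 -2.7 0.4 -0.052",
  "jaw": 0.4
}}

```text
time_s: 1.1
tool_pos: [0.4989, 0.3598, 0.1972]
eef_rot: [-3.138, -0.01, -2.986]
contact_force: [-0.1, -0.2, -0.2]
opening: 0.7
```

```bash
python3 - <<'E'
from h import *
save('wrist','w1'); plan([.495,.362,.12],np.pi+.123)
f=load('w1'); print(proj(f,[.495,.362,.015]))
E
```

```text
at [0.5042 0.3526 0.1963] yaw -2.9944 d [-0.0092  0.0094 -0.0763] turn 0.024 open 0.704 F [ 2.9 -5.2 -0.8]
0.08 0.11 0.76 0.002; 0.08 0.11 0.76 0.002; 0.08 0.11 0.76 0.002; 0.08 0.11 0.76 0.002; 0.08 0.11 0.76 0.002; 0.08 0.11 0.76 0.002; 0.08 0.11 0.76 0.002; 0.08 0.11 0.76 0.002; 0.08 0.11 0.76 0.002; 0.08 0.10 0.76 0.002
[324.35594002 208.54023727]
```

View pics/w1.png

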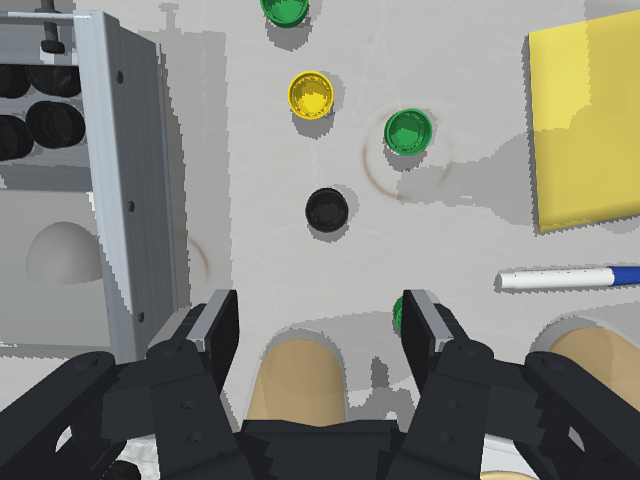

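```bash
python3 - <<'E'
from h import *
print('cap',world(load('w1'),327,208,z=.019),world(load('w1'),327,210,z=.015))
f=load('top0'); print('bottle top',world(f,194,198,z=.222), world(f,194,198))
s=load('side0'); print(world(s,217,250,z=.222),world(s,227,345,z=.01))
plan([.495,.362,.12],np.pi+.123)
# fit bin from side/wrist corners
w=load('w1'); print('left ch. front/back outer',world(w,102,12,z=.087),world(w,140,358,z=.0))
E
```

```text
cap [0.49346841 0.36376642 0.019     ] [0.49581652 0.36420022 0.015     ]
bottle top [0.63584531 0.35970218 0.222     ] [0.63583235 0.35968278 0.2220783 ]
[0.62972561 0.37011055 0.222     ] [0.63647482 0.36801394 0.01      ]
at [0.5042 0.3526 0.1963] yaw -2.9944 d [-0.0092  0.0094 -0.0763] turn 0.024 open 0.704 F [ 2.9 -5.2 -0.8]
0.08 0.11 0.76 0.002; 0.08 0.11 0.76 0.002; 0.08 0.11 0.76 0.002; 0.08 0.11 0.76 0.002; 0.08 0.11 0.76 0.002; 0.08 0.11 0.76 0.002; 0.08 0.11 0.76 0.002; 0.08 0.11 0.76 0.002; 0.08 0.11 0.76 0.002; 0.08 0.10 0.76 0.002
left ch. front/back outer [0.39441495 0.22645378 0.087     ] [0.65877026 0.22071262 0.        ]
```

Emit:
{"api": "move_arm", "payload": {
  "deltas": "0.2 0.3 1 0.008; 0.2 0.3 1 0.008; 0.2 0.2 1 0.008; 0.1 0.2 1 0; 0.1 0.1 1 0; 0 0 1 0; 0 0 1 0; 0 0 1 0; 0 0 1 0; 0 0 0 0"
}}

```text
time_s: 2.15
tool_pos: [0.4892, 0.3639, 0.0959]
eef_rot: [-3.13, -0.013, -3.017]
contact_force: [0.1, 0.2, -0.2]
opening: 0.695
```

```bash
python3 - <<'E'
from h import *
plan([.4945,.364,.0175],np.pi+.123)
E
```

```text
at [0.4892 0.3639 0.0959] yaw -3.0171 d [ 0.0053  0.0001 -0.0784] turn 0.002 open 0.695 F [ 0.1  0.2 -0.2]
-0.05 -0.01 0.78 0.000; -0.05 -0.01 0.78 0.000; -0.05 -0.01 0.78 0.000; -0.05 -0.01 0.78 0.000; -0.05 -0.01 0.78 0.000; -0.05 -0.01 0.78 0.000; -0.05 -0.01 0.78 0.000; -0.05 -0.01 0.78 0.000; -0.05 -0.01 0.78 0.000; -0.05 -0.01 0.78 0.000
```

Emit:
{"api": "move_arm", "payload": {
  "deltas": "-0.2 0 1.2 0; -0.2 0 1.2 0; -0.1 0 1.2 0; -0.1 0 1.2 0; -0.1 0 1 0; 0 0 0.8 0; 0 0 0.5 0; 0 0 0.3 0; 0 0 0.2 0; 0 0 0 0"
}}

```text
time_s: 3.15
tool_pos: [0.4969, 0.3637, 0.0131]
eef_rot: [-3.131, -0.012, -3.018]
contact_force: [0.1, 0.6, 0.2]
opening: 0.702
```

```bash
python3 - <<'E'
from h import *
plan([.4945,.364,.0175],np.pi+.123)
E
```

```text
at [0.4969 0.3637 0.0131] yaw -3.0182 d [-0.0024  0.0003  0.0044] turn 0.0 open 0.702 F [0.1 0.6 0.2]
0.02 0.01 -0.04 0.000; 0.02 0.01 -0.04 0.000; 0.02 0.01 -0.04 0.000; 0.02 0.01 -0.04 0.000; 0.02 0.01 -0.04 0.000; 0.02 0.01 -0.04 0.000; 0.02 0.01 -0.04 0.000; 0.02 0.01 -0.04 0.000; 0.02 0.01 -0.04 0.000; 0.02 0.01 -0.04 0.000
```

Emit:
{"api": "move_arm", "payload": {
  "deltas": "0.2 0 -0.5 0; 0 0 0 0; 0 0 0 0; 0 0 0 0; 0 0 0 0; 0 0 0 0; 0 0 0 0; 0 0 0 0; 0 0 0 0; 0 0 0 0",
  "jaw": -0.6,
  "squeeze": 30
}}

```text
time_s: 4.15
tool_pos: [0.4955, 0.3642, 0.0202]
eef_rot: [-3.132, -0.01, -3.018]
contact_force: [-0.1, 0.8, -0.4]
opening: 0.377
```

Emit:
{"api": "move_arm", "payload": {
  "deltas": "0 0 -1.5 0; 0 0 -2 0; 0 0 -3 0; 0 0 -3 0; 0 0 -3 0; 0 -1 -2 0; 0 -2 -0.5 0; 0.1 -3 0 0; 0.1 -3 0 0; 0 -3 0 0"
}}

```text
time_s: 5.15
tool_pos: [0.5098, 0.2503, 0.1883]
eef_rot: [-3.141, -0.001, -3.007]
contact_force: [-0.1, -0.4, -0.1]
opening: 0.377
```

```bash
python3 - <<'E'
from h import *
plan([.4673,.0985,.15],np.pi+.12)
E
```

```text
at [0.5098 0.2503 0.1883] yaw -3.0071 d [-0.0425 -0.1518 -0.0383] turn 0.014 open 0.377 F [-0.1 -0.4 -0.1]
0.62 -1.45 0.38 0.001; 0.62 -1.45 0.38 0.001; 0.62 -1.45 0.38 0.001; 0.62 -1.45 0.38 0.001; 0.62 -1.45 0.38 0.001; 0.61 -1.45 0.38 0.001; 0.61 -1.45 0.38 0.001; 0.61 -1.45 0.38 0.001; 0.61 -1.45 0.38 0.001; 0.61 -1.45 0.38 0.001
```

Emit:
{"api": "move_arm", "payload": {
  "deltas": "0.7 -1.7 0.4 0; 0.7 -1.7 0.4 0; 0.7 -1.7 0.4 0; 0.7 -1.7 0.4 0; 0.7 -1.7 0.4 0; 0.7 -1.6 0.4 0; 0.6 -1.4 0.4 0; 0.6 -1.0 0.4 0; 0.3 -0.7 0.4 0; 0 0 0 0"
}}

```text
time_s: 6.15
tool_pos: [0.4683, 0.1, 0.1551]
eef_rot: [3.141, 0.006, -3.011]
contact_force: [-0.2, 0.2, -0.3]
opening: 0.373
```

```bash
python3 - <<'E'
from h import *
save('wrist','w2'); save('top','top2'); plan([.4673,.0985,.065],np.pi+.12)
a=cv2.imread('pics/w2.png'); b=cv2.resize(cv2.imread('pics/top2.png')[200:310,220:360],None,fx=4,fy=4,interpolation=cv2.INTER_CUBIC)[:,:560]
f=load('w2')
c,s=np.cos(.12),np.sin(.12)
def B(x,y,z): return [.513+c*x-s*y,.104+s*x+c*y,z]
for P in [[(-.081,.115,.07),(0,.115,.07),(0,-.115,.07),(-.081,-.115,.07)],[(-.105,.135,.087),(.105,.135,.087),(.105,-.135,.087),(-.105,-.135,.087)]]:
    q=[proj(f,B(*p)) for p in P]; cv2.polylines(a,[np.int32(q)],True,(0,0,255),1)
cv2.imwrite('pics/w2o.png',a)
E
```

```text
at [0.4691 0.1014 0.1557] yaw -3.0096 d [-0.0018 -0.0029 -0.0907] turn 0.012 open 0.374 F [-0.3 -0.9 -0.1]
0.02 -0.03 0.91 0.001; 0.02 -0.03 0.91 0.001; 0.02 -0.03 0.91 0.001; 0.02 -0.03 0.91 0.001; 0.02 -0.03 0.91 0.001; 0.02 -0.03 0.91 0.001; 0.02 -0.03 0.91 0.001; 0.02 -0.03 0.91 0.001; 0.02 -0.03 0.91 0.001; 0.02 -0.03 0.91 0.001
```

View pics/w2o.png

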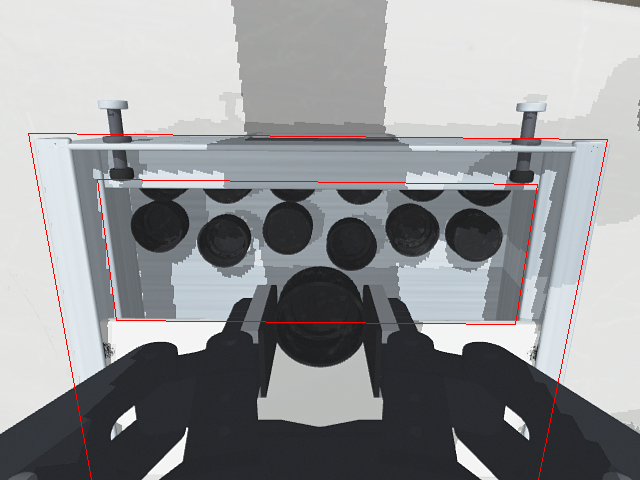

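Emit:
{"api": "move_arm", "payload": {
  "deltas": "-0.5 0 1 0; -0.5 0 1.2 0; -0.4 0 1.2 0; 0 0 1.2 0; 0 0 1.2 0; 0 0 1.2 0; 0 0 1.2 0; 0 0 1 0; 0 0 0.5 0; 0 0 0 0"
}}

```text
time_s: 7.25
tool_pos: [0.4867, 0.1078, 0.0479]
eef_rot: [3.14, 0.005, -3.004]
contact_force: [-0.3, -0.5, -0.2]
opening: 0.376
```

```bash
python3 - <<'E'
from h import *
plan([.4832,.1004,.055],np.pi+.12)
E
```

```text
at [0.4867 0.1078 0.0479] yaw -3.0036 d [-0.0035 -0.0074  0.0071] turn 0.018 open 0.376 F [-0.3 -0.5 -0.2]
0.05 -0.07 -0.07 0.002; 0.04 -0.07 -0.07 0.002; 0.04 -0.07 -0.07 0.002; 0.04 -0.07 -0.07 0.002; 0.04 -0.07 -0.07 0.002; 0.04 -0.07 -0.07 0.002; 0.04 -0.07 -0.07 0.002; 0.04 -0.07 -0.07 0.002; 0.04 -0.07 -0.07 0.002; 0.04 -0.07 -0.07 0.002
```

Emit:
{"api": "move_arm", "payload": {
  "deltas": "0 0 0 0; 0 0 0 0; 0 0 0 0; 0 0 0 0; 0 0 0 0; 0 0 -1 0; 0 0 -2.5 0; 0 0 -3 0; 0 0 -3 0; 0 0 -2 0",
  "jaw": 0.15
}}

```text
time_s: 8.25
tool_pos: [0.4852, 0.1071, 0.1689]
eef_rot: [3.14, 0.004, -3.004]
contact_force: [-0.3, 0.5, -0.2]
opening: 0.571
```

```bash
python3 - <<'E'
from h import *
save('wrist','w3'); save('side','s3')
f=load('w3');W=None
a=cv2.imread('pics/w3.png'); s=cv2.resize(cv2.imread('pics/s3.png')[190:320,250:400],(554,480),interpolation=cv2.INTER_CUBIC)
cv2.imwrite('pics/m3.png',cv2.resize(np.hstack([a[:,:],s]),(796,320)))
plan([.4832,.1004,.16],np.pi+.12)
E
```

```text
at [0.4867 0.1075 0.1698] yaw -3.0039 d [-0.0035 -0.0071 -0.0098] turn 0.018 open 0.57 F [-0.  -0.5 -0. ]
0.04 -0.07 0.10 0.002; 0.04 -0.07 0.10 0.002; 0.04 -0.07 0.10 0.002; 0.04 -0.07 0.10 0.002; 0.04 -0.07 0.10 0.002; 0.04 -0.07 0.10 0.002; 0.04 -0.07 0.10 0.002; 0.04 -0.07 0.10 0.002; 0.04 -0.07 0.10 0.002; 0.04 -0.07 0.10 0.002
```

View pics/m3.png

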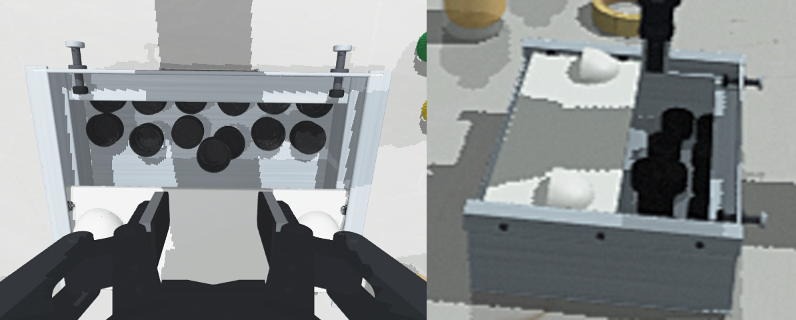

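```bash
cat >> h.py <<'E'
C,S=np.cos(.12),np.sin(.12); O=np.array([.513,.104])
def B(x,y,z): return [O[0]+C*x-S*y,O[1]+S*x+C*y,z]
def inv(p): d=np.array(p)[:2]-O; return np.array([C*d[0]+S*d[1],-S*d[0]+C*d[1],p[2]])
def cloud(f):
    F=fl(f); d=f['depth']; v,u=np.mgrid[:480,:640]
    P=np.stack([(u-f['cx'])/F*d,(v-f['cy'])/F*d,d],-1)
    return (P-f['t'])@f['R']
def bincloud(f):
    W=cloud(f); d=W[...,:2]-O
    return np.dstack([d@[C,S],d@[-S,C],W[...,2]])
E
python3 - <<'E'
from h import *
f=load('w3'); Bc=bincloud(f); ok=f['depth']>0; w=f['frame'].min(-1)>90
x,y,z=[Bc[...,i] for i in range(3)]
cap=ok&(abs(y)<.04)&(x>-.06)&(x<-.008)&(z>.004)&(z<.07)&(f['frame'].max(-1)<60); print('cap zmax',z[cap].max(),x[cap].max())
for yy in(-.115,-.107,-.07,-.06,.06,.07,.107,.115):
    m=ok&(abs(y-yy)<.003)&(z>.076)&(z<.084)&(x>-.04)&(x<.08); print(yy,'edge x',x[m].min() if m.any() else None, np.median(z[m]) if m.any() else None)
for n in('top2','s3'):
    g=load(n);Q=bincloud(g);qx,qy,qz=[Q[...,i] for i in range(3)];okk=g['depth']>0
    for sg in(1,-1):
        m=okk&(abs(qy*sg-.095)<.02)&(qz>.088)&(qz<.103)&(abs(qx)<.1)&(g['frame'].min(-1)>90); print(n,sg,m.sum(), np.percentile(qx[m],[0,5,50,95,100]).round(4) if m.any() else '')
print('front screws tip')
t=load('top0'); print('bottle_a',world(t,402,152,z=.222),'in bin',inv(world(t,402,152,z=.222)))
plan(B(.09,.093,.14),np.pi+.12)
E
```

```text
cap zmax 0.048806842209337134 -0.008655968429375382
-0.115 edge x -0.028802915640933967 0.08074324116970095
-0.107 edge x -0.00537137759162414 0.08066862662703084
-0.07 edge x -0.005509739422967947 0.08074360097967183
-0.06 edge x -0.005406414109933379 0.08068876577605091
0.06 edge x -0.005593207282453792 0.08062895100673202
0.07 edge x -0.0056846028010812105 0.0806254391347178
0.107 edge x -0.005907810416492168 0.0807398997183765
0.115 edge x -0.005716748606899646 0.0807097693132337
top2 1 135 [-0.0994  0.019   0.0343  0.0465  0.0482]
top2 -1 142 [-0.0994  0.0196  0.0352  0.0473  0.0485]
s3 1 154 [0.0158 0.0188 0.032  0.0446 0.0459]
s3 -1 87 [-0.0473  0.019   0.0328  0.045   0.0468]
front screws tip
bottle_a [ 0.74366744 -0.16150878  0.222     ] in bin [ 0.19722398 -0.29121312  0.222     ]
at [0.4867 0.1075 0.1698] yaw -3.0039 d [ 0.1045  0.0996 -0.0298] turn 0.018 open 0.57 F [-0.  -0.5 -0. ]
-1.17 0.84 0.30 0.002; -1.17 0.85 0.30 0.002; -1.17 0.85 0.30 0.002; -1.17 0.85 0.30 0.002; -1.17 0.85 0.30 0.002; -1.16 0.85 0.30 0.002; -1.16 0.86 0.30 0.002; -1.16 0.86 0.30 0.002; -1.16 0.86 0.30 0.002; -1.16 0.86 0.30 0.002
```

Emit:
{"api": "move_arm", "payload": {
  "deltas": "-1.2 0.8 0 0; -1.3 0.9 0 0; -1.3 0.9 0.3 0; -1.3 0.9 0.3 0; -1.3 0.9 0.4 0; -1.2 0.9 0.4 0.005; -1.1 0.9 0.5 0.005; -1 1 0.4 0.005; -0.5 0.6 0.4 0; 0 0 0 0",
  "jaw": -1
}}

```text
time_s: 9.35
tool_pos: [0.5809, 0.2056, 0.1369]
eef_rot: [3.14, 0.001, -3.019]
contact_force: [-0.4, -1.2, 0.2]
opening: -0.001
```

```bash
cat > st.py <<'E'
from h import *
o=get_obs(); print('bin',inv(o['tool_pos']).round(4),'yaw',round(o['eef_rot'][2]+np.pi,4),'open',round(o['opening'],3),'F',o['contact_force'].round(1),o['time_s'])
E
python3 st.py; python3 - <<'E'
from h import *
f=load('w2')
for u,v in[(122,182),(522,184)]: print(inv(world(f,u,v,z=.077)).round(4))
Q=bincloud(f); d=f['frame'].max(-1)<50
for sg in(1,-1):
    m=d&(abs(Q[...,1]*sg-.1)<.007)&(Q[...,2]>.066)&(Q[...,0]<-.07); print(sg,m.sum(),np.percentile(Q[...,0][m],[0,50,95,100]).round(4),np.median(Q[...,2][m]))
E
```

```text
bin [0.0796 0.0927 0.1369] yaw 0.1227 open -0.001 F [-0.4 -1.2  0.2] 9.35
[-0.0812 -0.0989  0.077 ]
[-0.0823  0.1031  0.077 ]
1 189 [-0.0896 -0.0866 -0.0846 -0.0841] 0.0812341433477527
-1 147 [-0.1155 -0.0866 -0.0835 -0.0833] 0.08039419415398083
```

Emit:
{"api": "move_arm", "payload": {
  "deltas": "0 0 0.7 0; 0 0 0.7 0; 0 0 0.7 0; 0 0 0.6 0; 0 0 0.5 0; 0 0 0.3 0; 0.4 0 0.1 0; 0.4 0 0 0; 0.2 0 0 0; 0 0 0 0"
}}

```text
time_s: 10.35
tool_pos: [0.5688, 0.2017, 0.0981]
eef_rot: [-3.141, -0.001, -3.021]
contact_force: [-0.2, -0.4, 0.4]
opening: 0.002
```

```bash
python3 st.py
```

```text
bin [0.0671 0.0903 0.0981] yaw 0.1202 open 0.002 F [-0.2 -0.4  0.4] 10.35
```

Emit:
{"api": "move_arm", "payload": {
  "deltas": "0.1 0 0 0; 0.1 0 0 0; 0.1 0 0 0; 0.1 0 0 0; 0.2 0 0 0; 0.2 0 0 0; 0.2 0 0 0; 0.2 0 0 0; 0.2 0 0 0; 0.2 0 0 0"
}}

```text
time_s: 11.35
tool_pos: [0.5575, 0.2006, 0.0996]
eef_rot: [3.14, 0.013, -3.022]
contact_force: [4.9, 1.2, -3.3]
opening: 0.003
```

```bash
python3 st.py
```

```text
bin [0.0557 0.0905 0.0996] yaw 0.1197 open 0.003 F [ 4.9  1.2 -3.3] 11.35
```

Emit:
{"api": "move_arm", "payload": {
  "deltas": "0.3 0 0 0; 0.3 0 0 0; 0.3 0 0 0; 0.3 0 0 0; 0.3 0 0 0; 0.3 0 0 0; 0.3 0 0 0; 0.3 0 0 0; 0.3 0 0 0; 0.3 0 0 0"
}}

```text
time_s: 12.35
tool_pos: [0.5435, 0.1995, 0.1024]
eef_rot: [3.133, 0.053, -3.024]
contact_force: [8.9, 1.4, -5.1]
opening: 0.001
```

```bash
python3 st.py
```

```text
bin [0.0417 0.0912 0.1024] yaw 0.1179 open 0.001 F [ 8.9  1.4 -5.1] 12.35
```

Emit:
{"api": "move_arm", "payload": {
  "deltas": "-1.2 0 0.1 0; -1.3 0 0.1 0; -0.3 -2 0.1 0; 0 -3.5 0 0; 0 -4 0 0; 0 -4 0 0; 0 -2.5 0 0; 0 -1.5 0 0; 0 -0.5 0 0; 0 0 0 0"
}}

```text
time_s: 13.35
tool_pos: [0.594, 0.0211, 0.0967]
eef_rot: [3.13, 0.035, -3.019]
contact_force: [0.6, 0.4, -0.4]
opening: 0.001
```

```bash
python3 st.py; python3 -c "
from h import *
print(get_obs()['eef_rot'])
g=save('side','s4');Q=bincloud(g);qx,qy,qz=[Q[...,i] for i in range(3)]
for sg in(1,-1):
    m=(g['depth']>0)&(abs(qy*sg-.095)<.02)&(qz>.088)&(qz<.103)&(qx>-.06)&(qx<.1)&(g['frame'].min(-1)>90); print(sg,m.sum(), np.percentile(qx[m],[5,50,95,100]).round(4))
"
```

```text
bin [ 0.0704 -0.092   0.0967] yaw 0.1227 open 0.001 F [ 0.6  0.4 -0.4] 13.35
[ 3.13027315  0.03516026 -3.01887619]
1 148 [0.0026 0.0148 0.0272 0.0298]
-1 96 [0.0179 0.0313 0.0585 0.08  ]
```

Emit:
{"api": "move_arm", "payload": {
  "deltas": "0.5 0 0 0; 0.4 0 0 0; 0.3 0 0 0; 0.4 0 0 0; 0.4 0 0 0; 0.4 0 0 0; 0.4 0 0 0; 0.4 0 0 0; 0.4 0 0 0; 0.4 0 0 0"
}}

```text
time_s: 14.4
tool_pos: [0.568, 0.0259, 0.0996]
eef_rot: [3.13, 0.077, -3.004]
contact_force: [5.2, 0.6, -2.7]
opening: -0.001
```

```bash
python3 st.py; python3 -c "
from h import *
print(get_obs()['eef_rot'])"
```

```text
bin [ 0.0452 -0.0841  0.0996] yaw 0.1374 open -0.001 F [ 5.2  0.6 -2.7] 14.4
[ 3.12999908  0.07705624 -3.00417016]
```

Emit:
{"api": "move_arm", "payload": {
  "deltas": "0.5 0 0 0.005; 0.5 0 0 0.005; 0.5 0 0.1 0.005; 0.5 0 0.1 0; 0.5 0 0.1 0; 0 0 0 0; -1.2 0 0.1 0; -1.2 0 0.1 0; 0 0 0 0; 0 0 0 0"
}}

```text
time_s: 15.4
tool_pos: [0.5828, 0.0296, 0.1017]
eef_rot: [3.13, 0.113, -3.015]
contact_force: [-0.1, -0.9, 0.1]
opening: -0.004
```

```bash
cat >> st.py <<'E'
print('rot',o['eef_rot'].round(3))
g=grab_frame('side');Q=bincloud(g);qx,qy,qz=[Q[...,i] for i in range(3)]
for sg in(1,-1):
    m=(g['depth']>0)&(abs(qy*sg-.095)<.02)&(qz>.088)&(qz<.103)&(qx>-.07)&(qx<.1)&(g['frame'].min(-1)>90); print('L' if sg>0 else 'R',m.sum(), 'face',(np.percentile(qx[m],[5,50,95])+[.0282,.0148,.002]).round(4))
E
python3 st.py
```

```text
bin [ 0.0604 -0.0823  0.1017] yaw 0.1265 open -0.004 F [-0.1 -0.9  0.1] 15.4
rot [ 3.13   0.113 -3.015]
L 155 face [0.0284 0.0279 0.0278]
R 92 face [0.0237 0.0227 0.0227]
```

Emit:
{"api": "move_arm", "payload": {
  "deltas": "0 2 0 0; 0 3.5 0.1 0; 0 4 0.1 0; 0 4 0 0; 0 2.5 0 0; 0 1.3 0 0; 0.6 0.3 0 0; 0.5 0 0 0; 0.2 0 0 0; 0 0 0 0"
}}

```text
time_s: 16.45
tool_pos: [0.5448, 0.2007, 0.0977]
eef_rot: [3.135, 0.107, -3.026]
contact_force: [-0.6, 0.0, -0.4]
opening: -0.001
```

```bash
python3 st.py
```

```text
bin [0.0432 0.0922 0.0977] yaw 0.116 open -0.001 F [-0.6  0.  -0.4] 16.45
rot [ 3.135  0.107 -3.026]
L 163 face [0.0282 0.0278 0.0288]
R 54 face [0.0221 0.017  0.0116]
```

Emit:
{"api": "move_arm", "payload": {
  "deltas": "0 0 0 0; 0 0 0 0; 0 0 0 0; 0 0 0 0; 0 0 0 0; 0 0 0 0; 0.4 0 0 0; 0.7 0 0 0; 0.8 0 0 0; 0.8 0 0 0"
}}

```text
time_s: 17.5
tool_pos: [0.5276, 0.1956, 0.0979]
eef_rot: [3.132, 0.129, -3.032]
contact_force: [7.4, -0.6, -1.8]
opening: 0.001
```

```bash
python3 st.py
```

```text
bin [0.0255 0.0892 0.0979] yaw 0.1095 open 0.001 F [ 7.4 -0.6 -1.8] 17.5
rot [ 3.132  0.129 -3.032]
L 164 face [0.015  0.0149 0.0164]Traceback (most recent call last):
  File "st.py", line 6, in <module>
    m=(g['depth']>0)&(abs(qy*sg-.095)<.02)&(qz>.088)&(qz<.103)&(qx>-.07)&(qx<.1)&(g['frame'].min(-1)>90); print('L' if sg>0 else 'R',m.sum(), 'face',(np.percentile(qx[m],[5,50,95])+[.0282,.0148,.002]).round(4))
                                                                                                                                                      ~~~~~~~~~~~~~^^^^^^^^^^^^^^^^^
    return _quantile_unchecked(
        a, q, axis, out, overwrite_input, method, keepdims, weights)
    return _ureduce(a,
                    func=_quantile_ureduce_func,
    ...<5 lines>...
                    overwrite_input=overwrite_input,
                    method=method)
    r = func(a, **kwargs)
    result = _quantile(arr,
                       quantiles=q,
    ...<2 lines>...
                       out=out,
                       weights=wgt)
    slices_having_nans = np.isnan(arr[-1, ...])
                                  ~~~^^^^^^^^^
IndexError: index -1 is out of bounds for axis 0 with size 0
```

Emit:
{"api": "move_arm", "payload": {
  "deltas": "-0.8 0 0 0; -0.8 -1 0 0; -0.2 -3 0 -0.005; 0 -4 0 -0.005; 0 -4 0 0; 0 -3 0 0; 0 -1.5 0 0; 0.2 -0.5 0 0; 0.4 0 0 0; 0.8 0 0 0"
}}

```text
time_s: 18.55
tool_pos: [0.5542, 0.018, 0.0962]
eef_rot: [3.134, 0.125, -3.02]
contact_force: [6.5, 0.3, 0.8]
opening: 0.0
```

```bash
sed -i "s/; print('L' if/\n    if m.any(): print('L' if/" st.py; python3 st.py
```

```text
bin [ 0.0306 -0.0903  0.0962] yaw 0.1215 open 0.0 F [6.5 0.3 0.8] 18.55
rot [ 3.134  0.125 -3.02 ]
L 156 face [0.01   0.0094 0.009 ]
R 93 face [0.0203 0.0205 0.0197]
```

Emit:
{"api": "move_arm", "payload": {
  "deltas": "0.8 0 0 0; 0.8 0 0 0; 0.8 0 0 0; -0.8 0 0.1 0; -0.9 1 0.1 0; -0.3 3.5 0 0; 0 4 0 0; 0 4 0 0; 0 3 0 0; 0 1.5 0 0"
}}

```text
time_s: 19.6
tool_pos: [0.5322, 0.2021, 0.0969]
eef_rot: [3.134, 0.137, -3.01]
contact_force: [-0.3, 0.6, 0.3]
opening: -0.003
```

```bash
python3 st.py
```

```text
bin [0.0308 0.0951 0.0969] yaw 0.1318 open -0.003 F [-0.3  0.6  0.3] 19.6
rot [ 3.134  0.137 -3.01 ]
L 156 face [0.0086 0.0086 0.0263]
R 53 face [-0.002  -0.0062 -0.0113]
```

Emit:
{"api": "move_arm", "payload": {
  "deltas": "0.6 0 0 0.01; 0.6 0 0 0; 0.7 0 0 0; 0.8 0 0 0; 0.8 0 0 0; -0.8 0 0.1 0; -0.9 -1 0.1 0; -0.1 -3.5 0 0; 0 -4 0 0; 0 -4 0 0"
}}

```text
time_s: 20.65
tool_pos: [0.5411, 0.0829, 0.0949]
eef_rot: [3.121, 0.16, -3.011]
contact_force: [-0.5, 3.3, 5.9]
opening: -0.0
```

```bash
python3 st.py
```

```text
bin [ 0.0254 -0.0243  0.0949] yaw 0.1308 open -0.0 F [-0.5  3.3  5.9] 20.65
rot [ 3.121  0.16  -3.011]
L 144 face [-0.0115 -0.011  -0.012 ]
R 92 face [-0.0042 -0.0044 -0.0055]
```

Emit:
{"api": "move_arm", "payload": {
  "deltas": "0 0 -0.4 0; 0 -2.5 -0.1 0.01; 0 -2.5 0 0; 0 -1.5 0 0; 0.6 -0.5 0 0; 0.6 0 -0.1 0; 0.6 0 -0.1 0; 0.7 0 -0.1 0; 0.7 0 -0.1 0; 0.7 0 -0.1 0"
}}

```text
time_s: 21.7
tool_pos: [0.5173, -0.0047, 0.1001]
eef_rot: [3.124, 0.176, -3.036]
contact_force: [6.0, -0.8, -3.0]
opening: 0.001
```

```bash
python3 st.py
```

```text
bin [-0.0087 -0.1084  0.1001] yaw 0.1061 open 0.001 F [ 6.  -0.8 -3. ] 21.7
rot [ 3.124  0.176 -3.036]
L 147 face [-0.0129 -0.0127 -0.0134]
R 90 face [-0.0172 -0.0177 -0.0167]
```

Emit:
{"api": "move_arm", "payload": {
  "deltas": "-0.8 0.3 0 0; -0.9 1.5 0 0; -0.2 4 0 -0.01; 0 4 0 0; 0 4 0 0; 0 3 0 0; 0 1.5 0 0; 0 0.5 0 0; 0.5 0 0 0; 0 0 0 0"
}}

```text
time_s: 22.75
tool_pos: [0.5037, 0.1924, 0.1035]
eef_rot: [3.129, 0.161, -3.022]
contact_force: [-0.8, -0.9, -0.2]
opening: 0.001
```

```bash
python3 st.py
```

```text
bin [0.0013 0.0889 0.1035] yaw 0.1192 open 0.001 F [-0.8 -0.9 -0.2] 22.75
rot [ 3.129  0.161 -3.022]
L 157 face [-0.0133 -0.0124  0.0057]
R 26 face [-0.0251 -0.0319 -0.0363]
```

Emit:
{"api": "move_arm", "payload": {
  "deltas": "-0.2 0 0.5 0; 0 0 0 0; 0 0 0 0; 0.3 0 0 0; 0.5 0 0 0; 0.6 0 0 0; 0.6 0 0 0; 0.6 0 -0.05 0; 0.5 0 -0.05 0; 0 0 0 0"
}}

```text
time_s: 23.8
tool_pos: [0.4862, 0.1857, 0.0986]
eef_rot: [3.125, 0.185, -3.034]
contact_force: [-0.3, -0.3, -0.6]
opening: 0.002
```

```bash
python3 st.py
```

```text
bin [-0.0168  0.0844  0.0986] yaw 0.1081 open 0.002 F [-0.3 -0.3 -0.6] 23.8
rot [ 3.125  0.185 -3.034]
L 158 face [-0.0279 -0.0279 -0.0272]
```

Emit:
{"api": "move_arm", "payload": {
  "deltas": "-0.8 -0.5 0 0; -0.9 -1.5 0 -0.01; 0 -4 0 0; 0 -4 0 0; 0 -3.5 0 0; 0 -2 0 0; 0 -1 0 0; 0 0 0 0; 0.4 0 0 0; 0.4 0 0 0"
}}

```text
time_s: 24.85
tool_pos: [0.5179, 0.0191, 0.0975]
eef_rot: [3.125, 0.183, -3.016]
contact_force: [0.4, -0.4, -0.7]
opening: 0.002
```

```bash
python3 st.py
```

```text
bin [-0.0053 -0.0849  0.0975] yaw 0.1251 open 0.002 F [ 0.4 -0.4 -0.7] 24.85
rot [ 3.125  0.183 -3.016]
L 146 face [-0.0283 -0.029  -0.0298]
R 93 face [-0.023 -0.023 -0.023]
```

Emit:
{"api": "move_arm", "payload": {
  "deltas": "0.4 0 0 0; 0.3 0 0 0; 0.3 0 0 0; 0.4 0 0 0; 0.4 0 0 0; 0.4 0 -0.05 0; 0.4 0 -0.05 0; 0.4 0 -0.05 0; 0.4 0 -0.05 0; 0.4 0 -0.05 0"
}}

```text
time_s: 25.9
tool_pos: [0.5021, 0.0215, 0.1019]
eef_rot: [3.126, 0.24, -3.006]
contact_force: [8.4, 0.2, -3.7]
opening: 0.001
```

```bash
python3 st.py
```

```text
bin [-0.0207 -0.0806  0.1019] yaw 0.1351 open 0.001 F [ 8.4  0.2 -3.7] 25.9
rot [ 3.126  0.24  -3.006]
L 148 face [-0.0301 -0.0299 -0.0304]
R 81 face [-0.0295 -0.0311 -0.0329]
```

Emit:
{"api": "move_arm", "payload": {
  "deltas": "-0.5 0 0.2 0; -0.3 0 0.2 0.01; 0 0 0 0; 0 0 0 0; 0.3 0 0 0; 0.4 0 0 0; 0.5 0 0 0; 0.6 0 0 0; 0.6 0 0 0; 0.6 0 0 0"
}}

```text
time_s: 26.95
tool_pos: [0.5017, 0.0238, 0.101]
eef_rot: [3.123, 0.29, -3.015]
contact_force: [10.4, 1.6, -4.2]
opening: 0.001
```

```bash
python3 st.py
```

```text
bin [-0.0208 -0.0782  0.101 ] yaw 0.1268 open 0.001 F [10.4  1.6 -4.2] 26.95
rot [ 3.123  0.29  -3.015]
L 145 face [-0.0303 -0.0296 -0.0303]
R 72 face [-0.0298 -0.0328 -0.0345]
```

Emit:
{"api": "move_arm", "payload": {
  "deltas": "-0.8 0 0.2 0; -0.8 1 0.2 0; 0 4 0 0; 0 4 0 0; 0 4 0 0; 0 3 0 0; 0 1.5 0 0; 0 0 0 0; 0.4 0 0 0; 0 0 0 0"
}}

```text
time_s: 28.0
tool_pos: [0.4894, 0.1997, 0.1019]
eef_rot: [3.127, 0.283, -3.023]
contact_force: [-0.1, -0.6, -0.7]
opening: 0.001
```

```bash
python3 st.py
```

```text
bin [-0.0119  0.0979  0.1019] yaw 0.1189 open 0.001 F [-0.1 -0.6 -0.7] 28.0
rot [ 3.127  0.283 -3.023]
L 149 face [-0.0291 -0.0284 -0.0007]
```

Emit:
{"api": "move_arm", "payload": {
  "deltas": "0 -0.3 0.1 0; 0.3 -0.3 0.1 0; 0.3 0 0 0; 0.3 0 0 0; 0.4 0 0 0; 0.5 0 0 0; 0.5 0 0 0; 0.5 0 0 0; 0.6 0 0 0; 0.6 0 0 0"
}}

```text
time_s: 29.05
tool_pos: [0.4811, 0.189, 0.1006]
eef_rot: [3.108, 0.343, -3.045]
contact_force: [12.6, -1.5, -3.4]
opening: 0.003
```

```bash
python3 st.py
```

```text
bin [-0.0215  0.0882  0.1006] yaw 0.097 open 0.003 F [12.6 -1.5 -3.4] 29.05
rot [ 3.108  0.343 -3.045]
L 144 face [-0.0309 -0.0313 -0.0107]
R 1 face [ 0.0135  0.0001 -0.0127]
```

Emit:
{"api": "move_arm", "payload": {
  "deltas": "-0.9 0 0.3 0; -0.9 0 0.3 0; -0.5 0 0 0; -0.8 0 -1.5 0; -1 0 -2.5 0; -1 0 -3 0; -1 -1 -3 0; -1 -2.5 -3 0; 0 -3 -2 0; 0 -2 0 0"
}}

```text
time_s: 30.1
tool_pos: [0.5084, 0.1028, 0.2614]
eef_rot: [3.111, 0.333, -3.033]
contact_force: [-0.6, -0.0, 0.1]
opening: 0.003
```

```bash
python3 st.py; python3 - <<'E'
from h import *
w=save('wrist','w5'); s=save('side','s5'); t=save('top','t5')
a=[cv2.resize(cv2.imread('pics/w5.png'),(400,300))]
b=cv2.resize(cv2.imread('pics/s5.png')[190:320,250:400],(400,300),interpolation=cv2.INTER_CUBIC)
c=cv2.resize(cv2.imread('pics/t5.png')[195:300,230:370],(400,300),interpolation=cv2.INTER_CUBIC)
d=cv2.resize(cv2.imread('pics/s5.png')[205:285,340:400],(225,300),interpolation=cv2.INTER_CUBIC); d=np.pad(d,((0,0),(0,175),(0,0)))
cv2.imwrite('pics/m5.png',np.vstack([np.hstack([a[0],b]),np.hstack([c,d])]))
E
```

```text
bin [-0.0047 -0.0007  0.2614] yaw 0.1089 open 0.003 F [-0.6 -0.   0.1] 30.1
rot [ 3.111  0.333 -3.033]
L 144 face [-0.0312 -0.0315 -0.0318]
R 89 face [-0.0298 -0.0308 -0.0307]
```

View pics/m5.png

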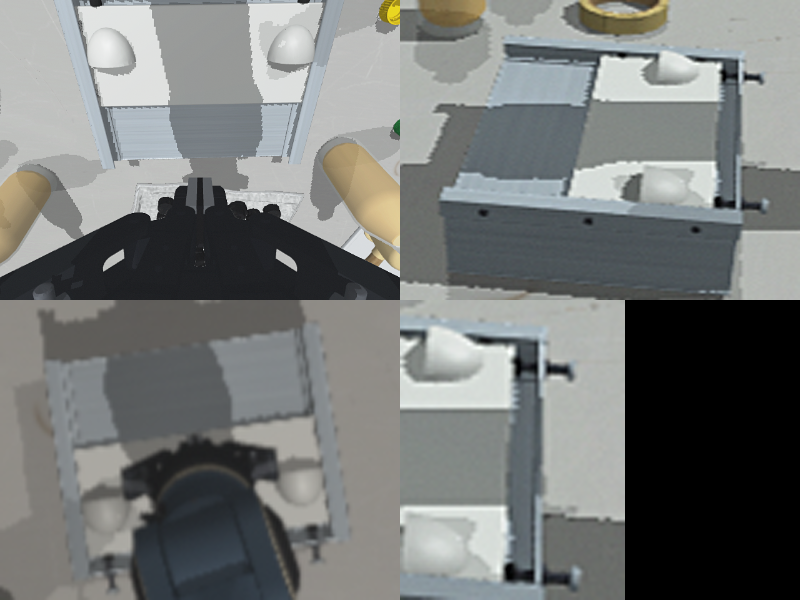

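Emit:
{"api": "move_arm", "payload": {
  "deltas": "1 0 -0.3 0; 2 0 -0.6 0; 2 0 -0.6 0; 2 0 -0.6 0; 1.5 0 -0.4 0; 0.8 0 -0.2 0; 0.3 0 0 0; 0 0 0 0; 0 0 0 0; 0 0 0 0"
}}

```text
time_s: 31.3
tool_pos: [0.3996, 0.0992, 0.2478]
eef_rot: [3.116, 0.318, -3.015]
contact_force: [-0.2, 0.2, 1.0]
opening: 0.001
```

```bash
python3 - <<'E'
from h import *
f=save('wrist','w6')
Q=bincloud(f); x,y,z=[Q[...,i] for i in range(3)]
for yy in(-.105,-.1,-.095,-.06,.06,.095,.1,.105):
    r=[]
    m=(f['depth']>0)&(abs(y-yy)<.003)&(abs(z-.081)<.0025)&(f['frame'].min(-1)>75)&(x>-.1)&(x<.08)
    print(yy,m.sum(),(x[m].min().round(4),x[m].max().round(4)) if m.any() else '')
P=[proj(f,B(-.09,s*.1,.08)) for s in(1,-1)]; print(P)
a=cv2.imread('pics/w6.png')
cr=[]
for p in P:
    u,v=np.int32(p); u=np.clip(u,50,589); v=np.clip(v,50,429)
    cr.append(cv2.resize(a[v-50:v+50,u-50:u+50],(400,400),interpolation=cv2.INTER_CUBIC))
cv2.imwrite('pics/m6.png',np.hstack(cr))
E
```

```text
-0.105 515 (np.float64(-0.0883), np.float64(0.0216))
-0.1 496 (np.float64(-0.0934), np.float64(0.022))
-0.095 469 (np.float64(-0.0929), np.float64(0.0225))
-0.06 838 (np.float64(-0.0834), np.float64(0.0217))
0.06 821 (np.float64(-0.084), np.float64(0.0209))
0.095 456 (np.float64(-0.0843), np.float64(0.0213))
0.1 469 (np.float64(-0.0945), np.float64(0.0211))
0.105 449 (np.float64(-0.0936), np.float64(0.0214))
[array([439.9558222 , 174.05031247]), array([160.39848687, 173.21852087])]
```

View pics/m6.png

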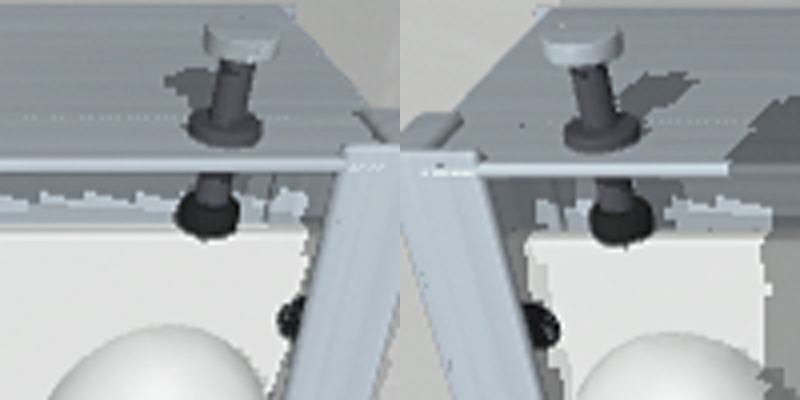

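```bash
python3 - <<'E'
from h import *
from scipy.spatial.transform import Rotation as R
o=get_obs(); print(o['joints'].round(2)); r=R.from_euler('xyz',o['eef_rot']).as_matrix()
p=o['tool_pos']; 
for t in[(.02,-.085,.16),(.005,-.085,.1005),(-.013,-.085,.1005)]:
    q=np.array(B(*t)); print(t,(100*r.T@(q-p)).round(2)); p=q
E
```

```text
[-0.5  -0.13  0.1   2.3   0.12  0.66  1.23]
(0.02, -0.085, 0.16) [-9.84 -9.77 12.24]
(0.005, -0.085, 0.1005) [ 3.28 -0.12  5.18]
(-0.013, -0.085, 0.1005) [ 1.71  0.03 -0.56]
```

Emit:
{"api": "move_arm", "payload": {
  "deltas": "-1 -1 1 0; -1.3 -1.3 1.5 0; -1.3 -1.3 1.6 0; -1.3 -1.3 1.6 0; -1.3 -1.3 1.6 0; -1.3 -1.2 1.6 0; -1.2 -1.1 1.5 0; -0.8 -0.8 1.1 0; -0.3 -0.5 0.7 0; 0 0 0 0"
}}

```text
time_s: 32.35
tool_pos: [0.5545, 0.0183, 0.1573]
eef_rot: [3.119, 0.322, -3.015]
contact_force: [-0.6, 0.8, -0.1]
opening: 0.003
```

```bash
python3 - <<'E'
from h import *
from scipy.spatial.transform import Rotation as R
o=get_obs(); r=R.from_euler('xyz',o['eef_rot']).as_matrix()
p=o['tool_pos']; print(inv(p),o['eef_rot'],o['time_s'])
for t in[(.0,-.085,.1005),(-.013,-.085,.1005)]:
    q=np.array(B(*t)); print(t,(100*r.T@(q-p)).round(2)); p=q
E
```

```text
[ 0.030956   -0.09000772  0.15726413] [ 3.11917635  0.32226291 -3.01481621] 32.35
(0.0, -0.085, 0.1005) [4.73 0.42 4.42]
(-0.013, -0.085, 0.1005) [ 1.23  0.02 -0.41]
```

Emit:
{"api": "move_arm", "payload": {
  "deltas": "0.3 0.1 0.8 0; 0.5 0.1 0.9 0; 0.6 0.1 0.9 0; 0.7 0.1 0.8 0; 0.8 0 0.6 0; 0.8 0 0.4 0; 0.5 0 0.2 0; 0.3 0 0 0; 0 0 0 0; 0 0 0 0"
}}

```text
time_s: 33.35
tool_pos: [0.5224, 0.0218, 0.0961]
eef_rot: [3.118, 0.325, -3.012]
contact_force: [0.2, -0.1, -0.1]
opening: 0.003
```

```bash
python3 st.py
```

```text
bin [-0.0005 -0.0827  0.0961] yaw 0.1292 open 0.003 F [ 0.2 -0.1 -0.1] 33.35
rot [ 3.118  0.325 -3.012]
L 142 face [-0.0312 -0.0315 -0.0318]
R 89 face [-0.0294 -0.0296 -0.0302]
```

Emit:
{"api": "move_arm", "payload": {
  "deltas": "0 0 -0.4 0; 0.5 0 -0.2 0; 0.5 0 -0.2 0; 0.4 0 -0.1 0; 0.4 0 -0.1 0; 0.4 0 -0.1 0; 0.5 0 0 0; 0.6 0 0 0; 0.7 0 0 0; 0.7 0 0 0"
}}

```text
time_s: 34.4
tool_pos: [0.5006, 0.0188, 0.1058]
eef_rot: [3.124, 0.383, -3.01]
contact_force: [12.0, 4.3, -3.2]
opening: -0.001
```

```bash
python3 st.py
```

```text
bin [-0.0225 -0.0831  0.1058] yaw 0.1321 open -0.001 F [12.   4.3 -3.2] 34.4
rot [ 3.124  0.383 -3.01 ]
L 142 face [-0.0307 -0.0313 -0.032 ]
R 86 face [-0.03   -0.0314 -0.0252]
```

Emit:
{"api": "move_arm", "payload": {
  "deltas": "-0.9 0 0.4 0; -0.9 0 0.3 0; -0.6 0 0 0; -0.9 0 -1.5 0; -1 0 -2.5 0; -1 0 -3 0; -1 1 -3 0; 0 2 -2 0; 0 2 -1 0; 0 1 0 0"
}}

```text
time_s: 35.45
tool_pos: [0.5042, 0.0749, 0.2462]
eef_rot: [3.127, 0.37, -3.019]
contact_force: [-0.4, -0.8, -1.2]
opening: -0.0
```

Emit:
{"api": "move_arm", "payload": {
  "deltas": "1 0 -0.3 0; 2 0 -0.7 0; 2.2 0 -0.7 0; 2.2 0 -0.7 0; 2 0 -0.6 0; 1 0 -0.3 0; 0.3 0 0 0; 0 0 0 0; 0 0 0 0; 0 0 0 0"
}}

```text
time_s: 36.45
tool_pos: [0.3889, 0.0584, 0.2366]
eef_rot: [3.134, 0.366, -3.019]
contact_force: [0.1, -0.8, 0.1]
opening: 0.001
```

```bash
python3 st.py; python3 - <<'E'
from h import *
f=save('wrist','w7')
Q=bincloud(f); x,y,z=[Q[...,i] for i in range(3)]
for yy in(-.105,-.085,-.06,.06,.085,.105):
    m=(f['depth']>0)&(abs(y-yy)<.003)&(abs(z-.081)<.0025)&(f['frame'].min(-1)>75)&(x>-.1)&(x<.08)
    print(yy,m.sum(),(x[m].min().round(4),x[m].max().round(4)) if m.any() else '')
P=[proj(f,B(-.09,s*.1,.08)) for s in(1,-1)]
a=cv2.imread('pics/w7.png'); cr=[]
for p in P:
    u,v=np.int32(p); u=np.clip(u,30,609); v=np.clip(v,30,449)
    cr.append(cv2.resize(a[v-30:v+30,u-30:u+30],(300,300),interpolation=cv2.INTER_CUBIC))
t=save('top','t7'); s=save('side','s7')
b=np.hstack([cv2.resize(cv2.imread('pics/t7.png'),(400,300)),cv2.resize(cv2.imread('pics/s7.png'),(400,300))])
cv2.imwrite('pics/m7.png',np.vstack([np.pad(np.hstack(cr),((0,0),(0,200),(0,0))),b]))
E
```

```text
bin [-0.1286 -0.0304  0.2366] yaw 0.1227 open 0.001 F [ 0.1 -0.8  0.1] 36.45
rot [ 3.134  0.366 -3.019]
L 152 face [-0.0308 -0.0309 -0.0313]
R 91 face [-0.0297 -0.0297 -0.0304]
-0.105 468 (np.float64(-0.086), np.float64(0.0216))
-0.085 451 (np.float64(-0.0833), np.float64(0.022))
-0.06 794 (np.float64(-0.0839), np.float64(0.0228))
0.06 794 (np.float64(-0.0839), np.float64(0.0217))
0.085 505 (np.float64(-0.0842), np.float64(0.0209))
0.105 421 (np.float64(-0.0932), np.float64(0.021))
```

View pics/m7.png

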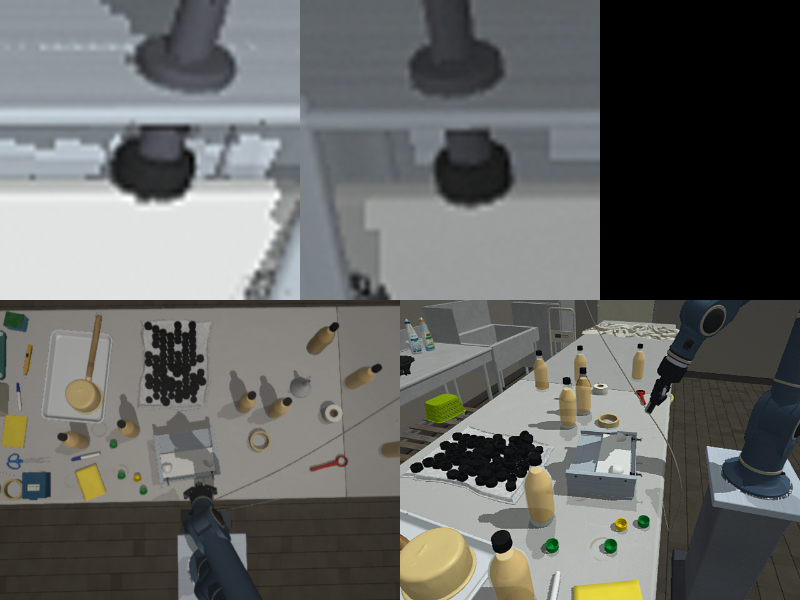

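```bash
python3 -c "
from cell import *
print(hand_in())"
```

```text
the job is handed in; nothing more can be done
None
```

The loose black cap is in the bin, and the white cover is shut onto both stop screws. I handed the job in at about 36 s, with the gripper clear of everything; no verdict came back.

- **Cap:** It went into the front of the well before the cover moved. Its top was at about 49 mm, well below the cover's underside at 74 mm.
- **Cover:** I closed it by pushing the two finger rests in turn. Readings taken at the ends of pushes were about 5 to 13 N, but I did not read the force during every push. On the first push the left end got about 15 mm ahead, past the 11 mm where it jams. Pushing the right end brought it back.
- **On the stops:** I pressed each end against its screw at about 12.5 N, and neither moved further. The last close-up shows both rubber tips touching the front edge. The left front edge is at bin x ≈ -84.2 mm and the right at about -83.3 mm. That gap is within measuring error, so the cover looks square, but I can't rule out a slight skew.
- **Surroundings:** In the last pictures the bottles, tape roll and the green and yellow caps look unmoved.
- **Side effects:** The tool tilted gradually to about 0.37 rad during the pushes. At one point a fingertip brushed the cover's top at about 6 N.

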